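# Walk the oscilloscope back onto its rail buffers

### The arm

A 7-joint arm with a two-finger parallel gripper is mounted at the origin on the work surface. World frame = base frame: x ahead of the robot, y to its left, z up, the work surface at z = 0. Lengths are in m, angles in degrees, forces in N, time in s.
With the tool pointing down it reaches from about 0.425 to 0.875 m from the base axis. Payload 4.7 kg.
Tool frame: the origin (TCP) lies on the centre line of the jaws, within the pads' length; the fingertips stand 25 mm ahead of it and the grasp point (between the pads) lies 6 mm ahead of it; z points along the fingers, y is the direction in which the jaws open and shut (so a half turn about z gives the same grasp; the last joint's range is limited). The gripper opens to 87 mm and grips with 3 to 60 N. Pads are 19 mm wide; open, the fingers measure 117 mm over their backs; the gripper's body (75 mm by 190 mm) begins 51 mm behind the grasp point.
Start: joints at [77.813, 18.392, -4.016, 83.108, 1.295, 78.541, -3.26], TCP at [0.146, -0.633, 0.248] pointing down, gripper open.
Joint ranges: [-163.93, 163.93], [-17.29, 119.83], [-79.2, 71.16], [3.27, 140.29], [-89.18, 269.18], [5.43, 117.66], [-154.24, 154.24]. Speed limits (degrees/s): [147.25, 147.25, 180, 180, 180, 180, 180].

### API

Orientations are given as [roll, pitch, yaw] about the fixed x, y, z axes, in that order (R = Rz(yaw) Ry(pitch) Rx(roll)).
In Python, from cell import env gives the robot as it stands.
- The arm moves only by the shell command python3 -m creep 'ROWS' [OPENING] [FORCE]. ROWS is JSON, a list of rows, each an object of numbers: "tx", "ty", "tz": the shift along the tool's x, y, z in m; "rx", "ry", "rz": the turn, a rotation vector about the tool's x, y, z in degrees. In form: [{"tx": .., "ty": .., "tz": .., "rx": .., "ry": .., "rz": ..}, ...]. A call has 1 to 20 rows; each row shifts and turns the commanded pose from where the row before left it, along the tool's axes as they then stand; what a row does not reach is not made up. A row lasts 1/8 s, in which the tool goes at most 62.5 mm and 10.7 degrees, less where a joint would pass 70% of its speed; a pose out of reach is approached as far as the arm can. A call is refused whole if a number of a shift passes 0.0625 or a number of a turn 10.7, either way. A call with a gripper value outside its range is refused whole. OPENING is the finger opening in m, from 0 to 0.087, set as the call begins (- or left out, the last holds). The fingers move at their own pace and stop on an object; FORCE is the grip in N (left out, the last holds). Time passes only in rows, so rows that do not move let the fingers close. It gives the time, the measured TCP pose, the force and the opening at its end, in the units of the state.
- env.get_obs(): the state, without advancing time (a new reading comes with each control period).
- env.read_camera(name): name is "scene" or "top"; returns a dict with "pixels" (384x512x3 uint8, red, green, blue), "intrinsics" (3x3 intrinsics, pixels), "R" (3x3) and "t" (3): a world point X has camera coordinates R X + t. Camera axes: x right, y down, z forward; pixel columns grow to the right and rows downward; lengths in m; the calibration is good to about 2 mm. A picture is of the moment at which its call begins. There is no depth.
- env.sign_off(): hands the job in, once; it reports no verdict.
The state is a dict: "time_s": time; "qpos": joint angles; "joint_velocities": joint speeds; "effort": joint torques, N m; "tool_pos": TCP position; "tool_rot": TCP orientation; "force": force on the tool from outside, world axes, zero at the start; "wrist_torque": the same for the moment, N m; "grip_width": finger opening in m.
Only numpy, scipy, OpenCV 4.12 (cv2) and the standard library are available. Lean on these libraries where they do the work, as an engineer would, in place of code of your own. Each camera call takes 0.05 s, during which the arm holds its last target.

### The job

The oscilloscope is in the way of the next board repair: walk it straight back between the power supply and the drawer unit by pushing low on its two front corner boots in turn, a little at a time so that it stays roughly square, until its back rests square against both rubber buffers on the socket rail. You have to find the buffers by feel: snug it up to them gently without ramming them, never press on its front panel, knobs or connectors, and leave everything else on the bench where it is.

Things in the scene. Friction and masses are not known exactly. Their poses are not given: they have to be found in the camera images.
- scope: Light grey oscilloscope, 306 mm wide (y), 150 high, 1.5 to 2.2 kg, loose on four rubber feet. Origin under its middle at bench level; x to its back (flat upright face at x +70 mm), y to the left as the robot sees it. Slides at some 3 to 12 N pushed at one front corner, pivoting near the other one, which hardly moves. Pushed above half its height it may tip. Square: its x parallel to the rail's x.
- boot_left (a point): Middle of the front face of the black rubber boot on the scope's lower front LEFT corner, where that corner is pushed: 92 mm before the scope's origin, y +137 mm. The face is upright, 36 mm wide, from 10 to 60 mm above the bench. Above it the scope's front leans back 14 degrees: 36 mm behind the boot face at 60 mm height, 57 mm at the top. Axes as the scope's.
- boot_right (a point): The same for the boot on the scope's lower front RIGHT corner (y -137 mm in the scope's frame).
- scope_back (a point): Middle of the scope's back face, 45 mm above the bench, at the height of the buffers. Axes as the scope's.
- scope_front: The scope's front panel between the boots (y -117 to +117 mm of the scope): screen, four knobs 12 mm proud, and three BNC connectors 31 mm above the bench that end 6 mm behind the plane of the boot faces. Not to be pressed. Origin and axes as the scope's.
- rail: Aluminium socket rail across the bench, fixed, 60 mm deep (x), 760 long (y), 70 high. Origin under its middle at bench level, x away from the robot, front face at x -30 mm. Two 28 mm rubber buffers on the front face at y +100 and -100 mm, 45 mm up, stand out equally, by 22 to 54 mm: not measured. Each springs in by 4 N per mm, 4 mm at most; friction holds the scope against them once let go.
- psu: Bench power supply, black, upright, 150 mm deep (x), 86 mm wide (y), 152 mm high, 2.6 kg, loose, on one side of the scope's place in front of the rail. Origin under its middle. Bystander.
- drawers: Blue small-parts drawer unit, 150 mm deep (x), 100 mm wide (y), 150 mm high, 1.8 kg, loose, on the other side of the scope's place. Origin under its middle. Bystander.
- spool: Spool of wire standing on end, 68 mm across, 48 mm high. Origin under its middle. Bystander.
- meter: Yellow hand multimeter lying on its back, 185 mm (x) by 88 mm (y), 52 mm high. Origin under its middle. Bystander.

How it is judged (in metres and radians):
On the way, in this order (a step that is already met when the one before it is completed fails the run):
1. the scope has been walked back until its rear is less than 95 mm from the rail's front face, within 15 degrees of square (x of scope_back in the frame of rail above -0.125 m and angle between the x axis of scope and the x axis of rail, either way round below 0.26 rad), for 0.1 s.
2. its back has come up against the buffers and bears on them (contact force between scope and rail above 1 N), for 0.1 s.
At the end, for the whole second after the job is handed in: The scope stands flat and at rest with its back bearing on the rail's buffers (more than 0.5 N), square to the rail within 0.015 rad (3 mm over the 200 mm between the buffers), its middle within 30 mm of the rail's middle (contact force between scope and rail above 0.5 N and angle between the x axis of scope and the x axis of rail, either way round below 0.015 rad and y of scope_back in the frame of rail between -0.03 and 0.03 m and angle between scope's own z axis and vertical below 0.03 rad and linear speed of scope below 0.005 m/s); the robot touches nothing.
It fails at once if the buffers are rammed: the scope bears on them with more than 16 N (contact force between scope and rail above 16 N).
It fails at once if the scope is twisted more than 15 degrees out of square with the rail (angle between the x axis of scope and the x axis of rail, either way round above 0.262 rad).
It fails at once if the front panel, a knob or a connector is pressed with more than 2 N (contact force between any of the fingers, the arm and scope_front above 2 N).
It fails at once if the scope is tipped by more than 6 degrees (angle between scope's own z axis and vertical above 0.105 rad).
It fails at once if a bystander is shifted by more than 8 mm (distance of any of psu, drawers, spool, meter from where it was at the start of the episode above 0.008 m).
It also fails if it takes over 61 s, if anything falls off the work surface, if the arm or the gripper's body presses on something with over 40 N, if the wrist force passes 120 N, or if a joint passes its speed limit or range.

## Working session

There is one attempt and no reset: what is moved stays moved. The work goes in short steps, Python scripts to look and compute and a shell command to move; the robot and the scene stay as the last step left them, time stands still between calls to the robot, and variables do not carry over. Pictures are saved under pics/ and viewed, and the job is handed in when it is done.

```bash
ls; mkdir -p pics; python3 - <<'E'
from cell import env
import cv2
o=env.get_obs()
for k in o: print(k,o[k])
for n in ("scene","top"):
    c=env.read_camera(n)
    cv2.imwrite(f"pics/{n}0.png",cv2.resize(c["pixels"][:,:,::-1],None,fx=1.5,fy=1.5,interpolation=cv2.INTER_CUBIC))
    print(n,c["intrinsics"],c["R"],c["t"])
E
```

```text
pics
time_s 0.0
qpos [77.81271569 18.4388352  -4.01337395 83.17496756  1.29366592 78.54098889
 -3.25936807]
joint_velocities [-0.08251014  0.01637538  0.05664203 -0.059023    0.04267983 -0.04809625
  0.07673934]
effort [-6.69310903e-04 -4.91292465e+01 -4.04019020e-01 -3.12529635e+01
 -6.40267530e-02  4.36871743e-02  1.70898452e-04]
tool_pos [ 0.1459878  -0.63287193  0.24646314]
tool_rot [-1.79890368e+02  5.15763691e-03  1.29953585e+01]
force [-0.14062349  0.19702593  0.44950436]
wrist_torque [-0.00686573  0.01028674 -0.03369812]
grip_width 0.08716815181744139
scene [[381.30088892   0.         256.08179583]
 [  0.         381.30088892 186.08593547]
 [  0.           0.           1.        ]] [[ 4.01227503e-01  9.15978421e-01 -1.53355924e-04]
 [ 8.67949607e-01 -3.80242855e-01 -3.19497811e-01]
 [-2.92711413e-01  1.28058203e-01 -9.47587002e-01]] [-0.23439315 -0.51089502  1.32712639]
top [[388.21886868   0.         258.46059628]
 [  0.         388.21886868 186.43170911]
 [  0.           0.           1.        ]] [[ 0.01335483 -0.99957383  0.0259577 ]
 [-0.99641073 -0.0154738  -0.08322394]
 [ 0.08359013 -0.02475309 -0.99619274]] [-0.02746852  0.63726779  1.16751895]
```

View pics/scene0.png

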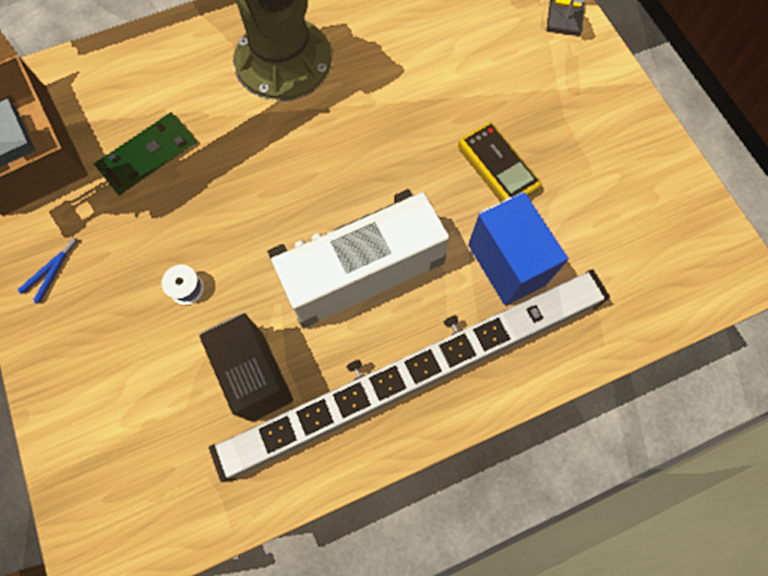

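View pics/top0.png

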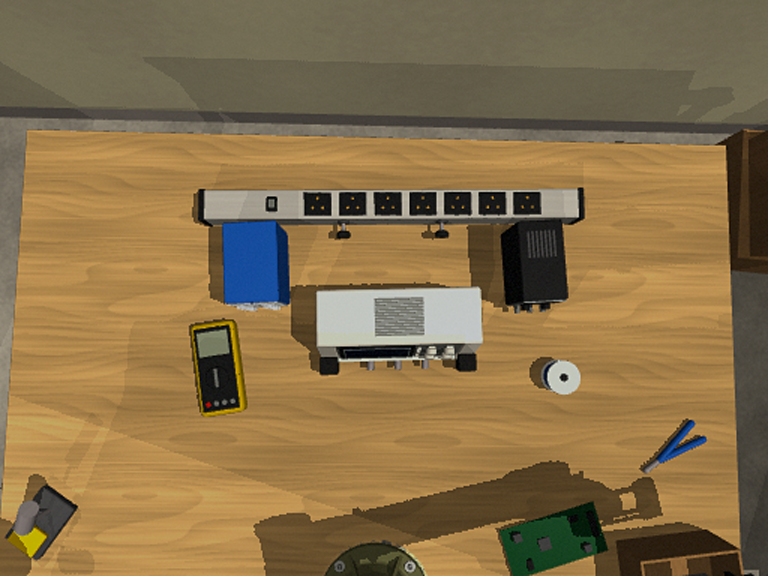

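The top view shows the scope at (400,328), the rail along y≈207 with buffers at (343,232) and (441,230), the drawers on the left at (255,265) and the PSU on the right at (535,265). Next I'll zoom in for exact corners.

```bash
python3 - <<'E'
from cell import env
import cv2
c=env.read_camera("top")["pixels"][:,:,::-1]
cv2.imwrite("pics/topz.png",cv2.resize(c[115:255,195:335],None,fx=5,fy=4.25,interpolation=cv2.INTER_CUBIC)[:600])
cv2.imwrite("pics/topr.png",cv2.resize(c[115:165,125:395],None,fx=2.96296,fy=6,interpolation=cv2.INTER_CUBIC))
c=env.read_camera("scene")["pixels"][:,:,::-1]
cv2.imwrite("pics/scz.png",cv2.resize(c[120:225,175:310],None,fx=5.5,fy=5.5,interpolation=cv2.INTER_CUBIC))
E
```

```text
(no output)
```

View pics/topz.png

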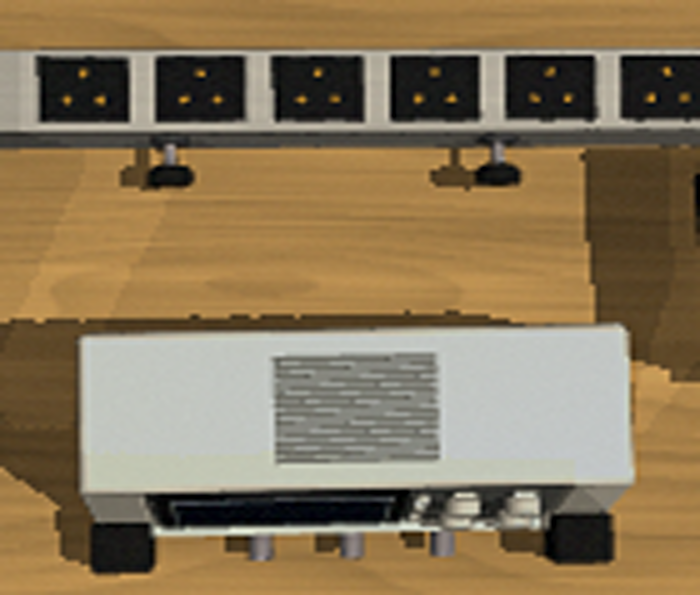

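View pics/topr.png

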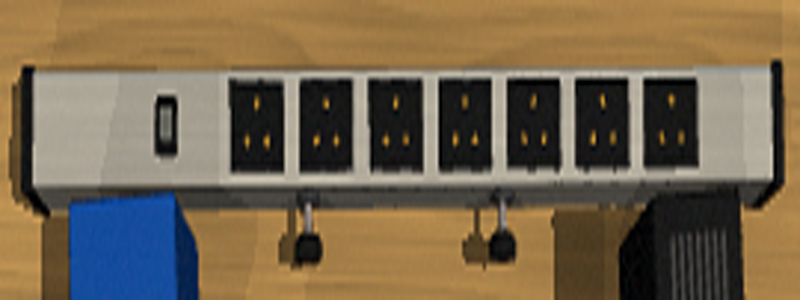

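View pics/scz.png

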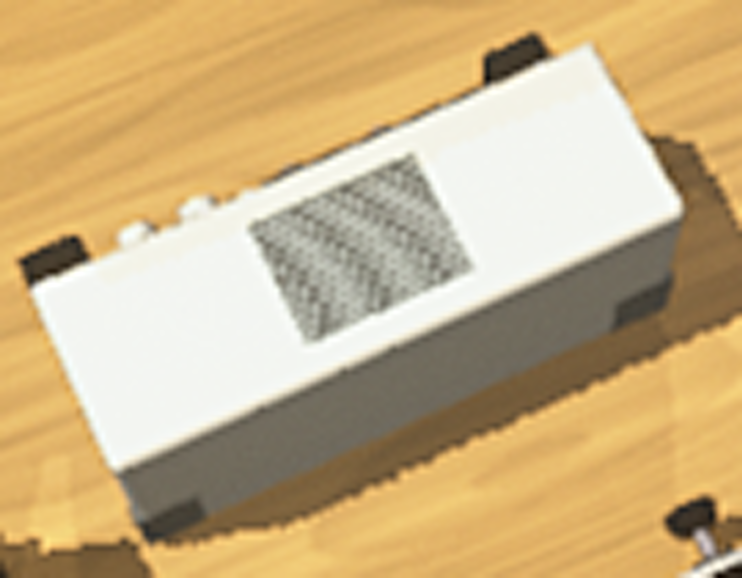

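```bash
cat > h.py <<'E'
import numpy as np
from scipy.optimize import least_squares
from cell import env
def cams(): return {n:env.read_camera(n) for n in("top","scene")}
def proj(c,X):
    p=(c["R"]@np.asarray(X,float).T).T+c["t"]; p=p@np.array(c["intrinsics"]).T
    return p[:,:2]/p[:,2:]
def ray(c,uv,z):
    d=np.linalg.inv(c["intrinsics"])@np.r_[uv,1]; R=np.array(c["R"]); o=-R.T@c["t"]; d=R.T@d
    return o+d*(z-o[2])/d[2]
def fit(obs,c,x0):
    # obs list (cam, local xyz, uv)
    def tr(p,L):
        s,k=np.sin(p[2]),np.cos(p[2]); return [p[0]+k*L[0]-s*L[1],p[1]+s*L[0]+k*L[1],L[2]]
    f=lambda p:np.concatenate([proj(c[n],[tr(p,L)])[0]-uv for n,L,uv in obs])
    r=least_squares(f,x0,loss="soft_l1"); return r.x,r.fun.reshape(-1,2)
E
python3 - <<'E'
from h import *
c=cams()
T=lambda u,v:np.array([195+u/5,115+v/4.25-.0])-.4
S=lambda u,v:np.array([175+u/5.5,120+v/5.5])-.4
Q=lambda u,v:np.array([125+u/2.963,115+v/6])-.4
a=[("top",(.07,.153,.15),T(80,337)),("top",(.07,-.153,.15),T(627,325)),("top",(-.035,.153,.15),T(83,492)),("top",(-.035,-.153,.15),T(633,483)),
("top",(-.092,.155,.06),T(92,573)),("top",(-.092,.119,.06),T(155,573)),("top",(-.092,-.119,.06),T(552,563)),("top",(-.092,-.155,.06),T(613,562))]
b=[("scene",(.07,.153,.15),S(682,212)),("scene",(.07,-.153,.15),S(118,470)),("scene",(-.035,.153,.15),S(590,43)),("scene",(-.035,-.153,.15),S(33,290))]
for o in (a,b,a+b):
    x,r=fit(o,c,[.6,0,0]); print("scope",x[:2].round(4),np.degrees(x[2]).round(2)); 
print(r.round(1).tolist())
x=[]
for uv in [(35,70),(770,66),(38,185),(772,186),(22,67),(783,62)]: print("rail",ray(c["top"],Q(*uv),.07).round(4))
for uv in [(148,175),(193,175),(170,188),(475,175),(521,175),(498,187)]: print("buf",ray(c["top"],T(*uv),.045).round(4))
K=lambda u,v:np.array([u/1.5,v/1.5])-.3
for n,uv in [("drawers R",(288,228)),("dRf",(289,303)),("dLf",(223,304)),("psuL",(509,222)),("psuLf",(507,305)),("psuRf",(567,300))]: print(n,ray(c["top"],K(*uv),.15).round(4))
for n,uv,z in [("spool",(563,377),.048),("meter c",(218,367),.05)]: print(n,ray(c["top"],K(*uv),z).round(4))
for uv in [(213,443),(588,271),(225,478),(607,298)]: print("rail scene",ray(c["scene"],K(*uv),.07).round(4))
E
```

```text
scope [ 0.5437 -0.0371] 2.07
scope [ 0.5458 -0.0371] 2.44
scope [ 0.5442 -0.0371] 2.14
[[-0.9, -1.4], [0.6, -1.0], [-0.9, 0.6], [0.8, -0.0], [-0.2, 0.1], [-0.5, -0.2], [0.6, 0.0], [0.5, -0.0], [1.6, -0.3], [-1.2, 0.7], [0.5, -1.3], [-1.2, -1.0]]
rail [0.8082 0.3489 0.07  ]
rail [ 0.8249 -0.3967  0.07  ]
rail [0.7505 0.3437 0.07  ]
rail [ 0.7636 -0.3979  0.07  ]
rail [0.8095 0.362  0.07  ]
rail [ 0.8272 -0.4101  0.07  ]
buf [0.7281 0.0877 0.045 ]
buf [0.7285 0.0604 0.045 ]
buf [0.7189 0.0742 0.045 ]
buf [ 0.7316 -0.1118  0.045 ]
buf [ 0.7321 -0.14    0.045 ]
buf [ 0.7231 -0.1259  0.045 ]
drawers R [0.7208 0.1708 0.15  ]
dRf [0.5825 0.1652 0.15  ]
dLf [0.579  0.2847 0.15  ]
psuL [ 0.7395 -0.2392  0.15  ]
psuLf [ 0.5846 -0.2348  0.15  ]
psuRf [ 0.5955 -0.3464  0.15  ]
spool [ 0.4465 -0.3706  0.048 ]
meter c [0.4585 0.3156 0.05  ]
rail scene [ 0.7632 -0.4013  0.07  ]
rail scene [0.7488 0.3497 0.07  ]
rail scene [ 0.8257 -0.4006  0.07  ]
rail scene [0.8097 0.3552 0.07  ]
```

```bash
python3 -m creep '[{"rz":6.5},{"rz":6.5},{"tx":0.026,"ty":-0.045},{"tx":0.026,"ty":-0.045},{"tx":0.026,"ty":-0.045},{"tx":0.026,"ty":-0.045},{"tx":0.026,"ty":-0.045},{"tx":0.026,"ty":-0.045},{"tx":0.026,"ty":-0.045},{"tx":0.026,"ty":-0.045},{"tx":0.026,"ty":-0.045},{"tx":0.020,"ty":-0.045},{"tz":0.02,"ry":5},{"tz":0.02,"ry":5},{"tz":0.02,"ry":5},{"tz":0.02,"ry":5}]' 0 10
```

```text
$[0]: bad value
```

```bash
python3 -m creep '[{"tx":0,"ty":0,"tz":0,"rx":0,"ry":0,"rz":6.5},{"tx":0,"ty":0,"tz":0,"rx":0,"ry":0,"rz":6.5}]' 0 10
```

```text
time_s: 0.55
tool_pos: [0.1461, -0.6333, 0.2475]
tool_rot: [-180.0, 0.0, -0.2]
force: [-0.7, -0.6, -0.8]
grip_width: 0.0743
```

```bash
python3 -m creep '[{"tx":0.026,"ty":-0.045,"tz":0,"rx":0,"ry":0,"rz":0},{"tx":0.026,"ty":-0.045,"tz":0,"rx":0,"ry":0,"rz":0},{"tx":0.026,"ty":-0.045,"tz":0,"rx":0,"ry":0,"rz":0},{"tx":0.026,"ty":-0.045,"tz":0,"rx":0,"ry":0,"rz":0},{"tx":0.026,"ty":-0.045,"tz":0,"rx":0,"ry":0,"rz":0},{"tx":0.026,"ty":-0.045,"tz":0,"rx":0,"ry":0,"rz":0},{"tx":0.026,"ty":-0.045,"tz":0,"rx":0,"ry":0,"rz":0},{"tx":0.026,"ty":-0.045,"tz":0,"rx":0,"ry":0,"rz":0},{"tx":0.026,"ty":-0.045,"tz":0,"rx":0,"ry":0,"rz":0},{"tx":0.020,"ty":-0.045,"tz":0,"rx":0,"ry":0,"rz":0},{"tx":0,"ty":0,"tz":0.02,"rx":0,"ry":5,"rz":0},{"tx":0,"ty":0,"tz":0.02,"rx":0,"ry":5,"rz":0},{"tx":0,"ty":0,"tz":0.02,"rx":0,"ry":5,"rz":0},{"tx":0,"ty":0,"tz":0.02,"rx":0,"ry":5,"rz":0}]' 0 10; python3 -c "
from cell import env
print(env.get_obs()['qpos'])"
```

```text
time_s: 2.3
tool_pos: [0.4105, -0.1835, 0.1684]
tool_rot: [179.9, -20.2, 0.0]
force: [-0.2, 1.3, 0.1]
grip_width: 0.0004
[ 50.76812806 -15.47657671 -19.9503038  128.88611386 -20.22881492
  49.7111383  -48.32705823]
```

```bash
python3 -m creep '[{"tx":-0.0135,"ty":0,"tz":0.037,"rx":0,"ry":0,"rz":0},{"tx":-0.0135,"ty":0,"tz":0.037,"rx":0,"ry":0,"rz":0},{"tx":-0.0135,"ty":0,"tz":0.037,"rx":0,"ry":0,"rz":0},{"tx":0,"ty":-0.003,"tz":0,"rx":0,"ry":0,"rz":0}]'; python3 -c "
from cell import env
import cv2
print(env.get_obs()['qpos'])
cv2.imwrite('pics/t1.png',cv2.resize(env.read_camera('top')['pixels'][:,:,::-1],None,fx=1.5,fy=1.5))"
```

```text
time_s: 2.8
tool_pos: [0.4082, -0.1787, 0.0478]
tool_rot: [-179.7, -19.7, -0.1]
force: [0.2, 0.8, 0.2]
grip_width: 0.0008
[ 49.78805732  -4.12189341 -21.89973757 136.0797251  -20.68168864
  31.91431423 -46.22862984]
```

View pics/t1.png

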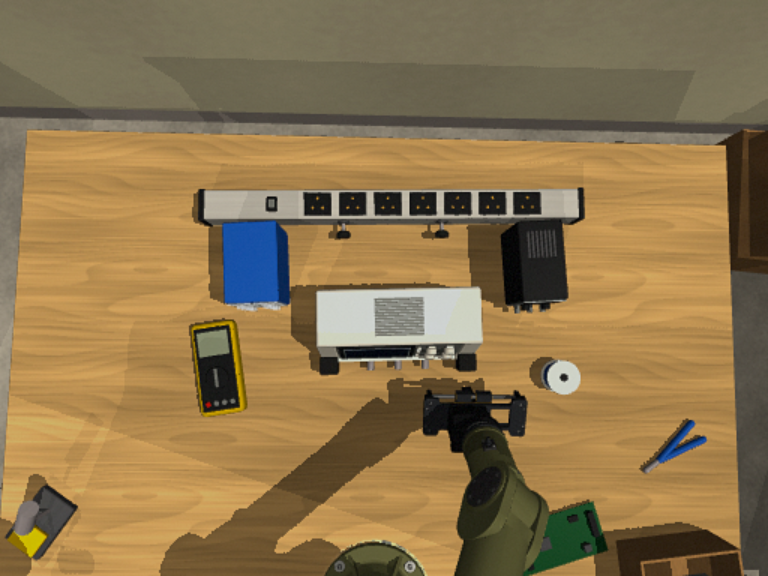

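```bash
python3 -m creep '[{"tx":0.0118,"ty":0,"tz":0.0043,"rx":0,"ry":0,"rz":0},{"tx":0.0118,"ty":0,"tz":0.0043,"rx":0,"ry":0,"rz":0},{"tx":0.0038,"ty":0,"tz":0.0014,"rx":0,"ry":0,"rz":0},{"tx":0.0038,"ty":0,"tz":0.0014,"rx":0,"ry":0,"rz":0},{"tx":0.0038,"ty":0,"tz":0.0014,"rx":0,"ry":0,"rz":0}]'; python3 -m creep '[{"tx":0.0038,"ty":0,"tz":0.0014,"rx":0,"ry":0,"rz":0},{"tx":0.0038,"ty":0,"tz":0.0014,"rx":0,"ry":0,"rz":0},{"tx":0.0038,"ty":0,"tz":0.0014,"rx":0,"ry":0,"rz":0}]'
```

```text
time_s: 3.48
tool_pos: [0.4459, -0.1814, 0.05]
tool_rot: [180.0, -19.8, -0.0]
force: [-11.3, -3.3, 8.1]
grip_width: 0.0009
time_s: 3.85
tool_pos: [0.4581, -0.1822, 0.0501]
tool_rot: [179.9, -19.8, -0.1]
force: [-11.4, -3.3, 6.1]
grip_width: 0.0003
```

```bash
python3 -m creep '[{"tx":0.0038,"ty":0,"tz":0.0014,"rx":0,"ry":0,"rz":0},{"tx":0.0038,"ty":0,"tz":0.0014,"rx":0,"ry":0,"rz":0},{"tx":0.0038,"ty":0,"tz":0.0014,"rx":0,"ry":0,"rz":0}]'; python3 -c "
from cell import env
import cv2
c=env.read_camera('top')['pixels'][:,:,::-1]
cv2.imwrite('pics/t2.png',cv2.resize(c[115:265,175:375],None,fx=4,fy=4,interpolation=cv2.INTER_CUBIC))"
```

```text
time_s: 4.22
tool_pos: [0.4703, -0.1824, 0.0501]
tool_rot: [179.9, -19.8, -0.1]
force: [-9.6, -3.9, 6.8]
grip_width: 0.0005
```

View pics/t2.png

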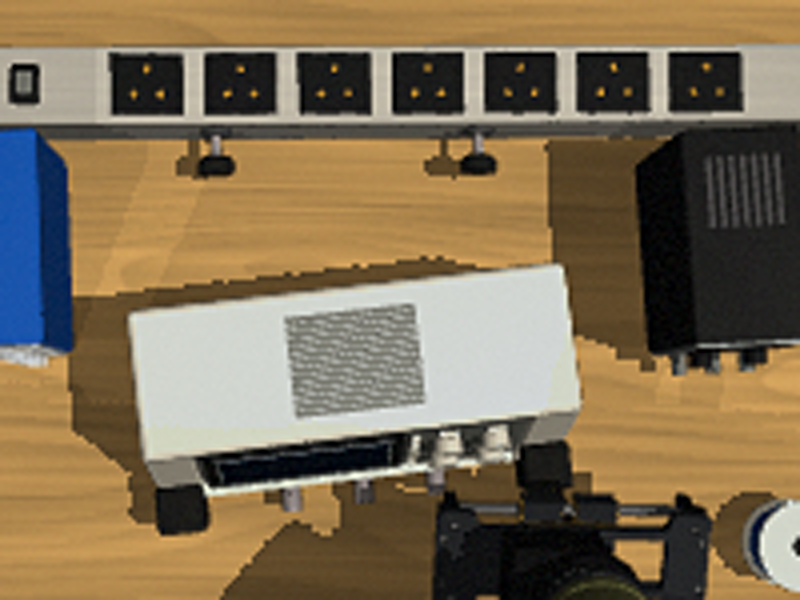

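```bash
cat >> h.py <<'E'
import cv2
def scope():
    c=env.read_camera("top"); im=c["pixels"].astype(int)
    mn,mx=im.min(2),im.max(2)
    m=((mn>130)&(mx-mn<40)).astype(np.uint8)
    m[:int(proj(c,[[.735,0,.15]])[0,1])]=0
    n,l,s,ce=cv2.connectedComponentsWithStats(m)
    ok=[i for i in range(1,n)]; i=max(ok,key=lambda i:s[i,4])
    k=l==i; cols=np.where(k.sum(0)>8)[0]; a,b=cols[0],cols[-1]
    us=np.arange(a+5,b-4); vs=np.array([np.where(k[:,u])[0][0] for u in us])-.5
    P=np.array([ray(c,(u,v),.15) for u,v in zip(us,vs)])
    g=np.polyfit(P[:,1],P[:,0],1); r=P[:,0]-np.polyval(g,P[:,1]); w=abs(r)<.004
    g=np.polyfit(P[w,1],P[w,0],1); yaw=-np.arctan(g[0])
    # lateral extremes near back edge
    q=[]
    for u in (a-.5,b+.5):
        row=np.where(k[:, int(round(u+(.5 if u<200 else -.5)))])[0].mean() if False else vs.mean()
        q.append(u)
    bl=[ray(c,(u,vs[0 if j==0 else -1]+6),.15) for j,u in enumerate(q)]
    ym=(bl[0][1]+bl[1][1])/2
    return dict(x=float(np.polyval(g,ym)-.07),y=float(ym),yaw=float(np.degrees(yaw)),w=float(bl[0][1]-bl[1][1]),area=int(s[i,4]),im=c["pixels"])
def show(p=None):
    d=scope(); im=d.pop("im"); print({k:round(v,4) for k,v in d.items()})
    s,k=np.sin(np.radians(d["yaw"])),np.cos(np.radians(d["yaw"]))
    for n,y in(("L",.137),("R",-.137)): print(n,round(d["x"]-.092*k-y*s,4),round(d["y"]-.092*s+y*k,4))
    if p: cv2.imwrite(p,cv2.resize(im[115:265,175:375,::-1],None,fx=4,fy=4,interpolation=cv2.INTER_CUBIC))
E
python3 -m creep '[{"tx":-0.0211,"ty":0,"tz":-0.0077,"rx":0,"ry":0,"rz":0},{"tx":-0.0211,"ty":0,"tz":-0.0077,"rx":0,"ry":0,"rz":0},{"tx":0,"ty":-0.056,"tz":0,"rx":0,"ry":-4,"rz":0},{"tx":0,"ty":-0.056,"tz":0,"rx":0,"ry":-4,"rz":0},{"tx":0,"ty":-0.056,"tz":0,"rx":0,"ry":0,"rz":0}]'
python3 -c "
from h import *
show('pics/t3.png');print(env.get_obs()['qpos'])"
```

```text
time_s: 4.9
tool_pos: [0.4294, -0.0104, 0.0519]
tool_rot: [180.0, -12.2, 0.0]
force: [1.0, 0.0, -0.1]
grip_width: 0.0003
{'x': 0.5588, 'y': -0.0287, 'yaw': 7.5242, 'w': 0.3057, 'area': 3535}
L 0.4496 0.0951
R 0.4855 -0.1765
[ 38.45696333  -4.41668938 -40.33676453 133.30033479  -4.23819652
  38.00500619 -88.59240874]
```

View pics/t3.png

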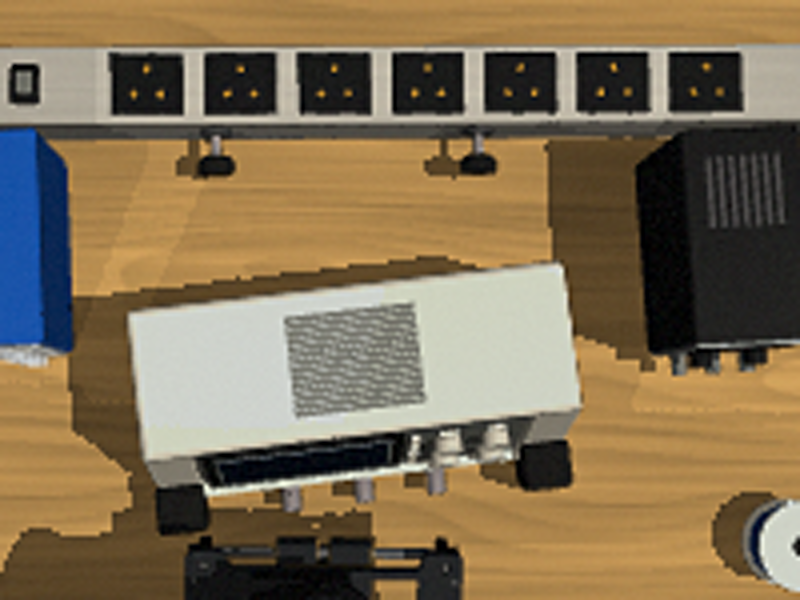

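```bash
python3 -m creep '[{"tx":-0.003,"ty":-0.054,"tz":0,"rx":0,"ry":0,"rz":0},{"tx":0,"ty":-0.054,"tz":0,"rx":0,"ry":0,"rz":0},{"tx":0,"ty":0,"tz":0,"rx":0,"ry":0,"rz":0}]'
python3 -c "
from h import *
print(env.get_obs()['qpos'])"
```

```text
time_s: 5.32
tool_pos: [0.425, 0.0998, 0.0507]
tool_rot: [-179.9, -12.1, 0.4]
force: [0.2, -0.5, 0.1]
grip_width: 0.0006
[  32.59712444   -2.75571628  -50.74773207  131.86970527    2.4440733
   38.31914243 -109.66316224]
```

```bash
python3 -m creep '[{"tx":0.0049,"ty":0,"tz":0.001,"rx":0,"ry":0,"rz":0},{"tx":0.0049,"ty":0,"tz":0.001,"rx":0,"ry":0,"rz":0},{"tx":0.0049,"ty":0,"tz":0.001,"rx":0,"ry":1,"rz":0},{"tx":0.0049,"ty":0,"tz":0.0011,"rx":0,"ry":1,"rz":0},{"tx":0.0048,"ty":0,"tz":0.0012,"rx":0,"ry":1,"rz":0},{"tx":0.0048,"ty":0,"tz":0.0013,"rx":0,"ry":1,"rz":0}]'
python3 -m creep '[{"tx":0.0048,"ty":0,"tz":0.0014,"rx":0,"ry":1,"rz":0},{"tx":0.0048,"ty":0,"tz":0.0015,"rx":0,"ry":1,"rz":0},{"tx":0.0047,"ty":0,"tz":0.0016,"rx":0,"ry":1,"rz":0},{"tx":0.0047,"ty":0,"tz":0.0017,"rx":0,"ry":1,"rz":0}]'
python3 -c "
from h import *
show('pics/t4.png')"
```

```text
time_s: 6.08
tool_pos: [0.4511, 0.0954, 0.0479]
tool_rot: [180.0, -15.6, -0.0]
force: [-7.5, 3.0, 1.8]
grip_width: 0.0003
time_s: 6.58
tool_pos: [0.4711, 0.0948, 0.0472]
tool_rot: [180.0, -19.6, -0.1]
force: [-5.6, 2.9, -3.4]
grip_width: 0.0006
{'x': 0.5813, 'y': -0.0407, 'yaw': 1.7682, 'w': 0.304, 'area': 3291}
L 0.4851 0.0934
R 0.4935 -0.1804
```

View pics/t4.png

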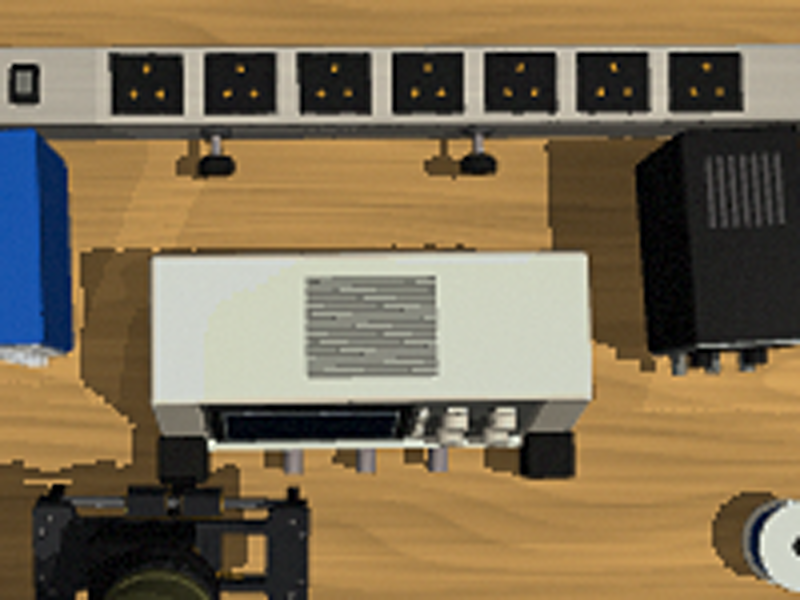

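```bash
python3 -m creep '[{"tx":0.0047,"ty":0,"tz":0.0015,"rx":0,"ry":0,"rz":0},{"tx":0.0047,"ty":0,"tz":0.0015,"rx":0,"ry":0,"rz":0},{"tx":0.0047,"ty":0,"tz":0.0015,"rx":0,"ry":0,"rz":0},{"tx":0.0047,"ty":0,"tz":0.0015,"rx":0,"ry":0,"rz":0},{"tx":0.0047,"ty":0,"tz":0.0015,"rx":0,"ry":0,"rz":0},{"tx":0.0047,"ty":0,"tz":0.0015,"rx":0,"ry":0,"rz":0}]'
python3 -m creep '[{"tx":-0.03,"ty":0,"tz":-0.0129,"rx":0,"ry":0,"rz":0},{"tx":-0.009,"ty":0.055,"tz":-0.003,"rx":0,"ry":0,"rz":0},{"tx":0,"ty":0.056,"tz":0,"rx":0,"ry":0,"rz":0},{"tx":0,"ty":0.056,"tz":0,"rx":0,"ry":0,"rz":0},{"tx":0,"ty":0.056,"tz":0,"rx":0,"ry":0,"rz":0},{"tx":0,"ty":0.05,"tz":0,"rx":0,"ry":0,"rz":0},{"tx":0,"ty":0,"tz":0,"rx":0,"ry":0,"rz":0}]'
python3 -c "
from h import *
show('pics/t5.png')"
```

```text
time_s: 7.38
tool_pos: [0.5012, 0.0948, 0.0487]
tool_rot: [180.0, -19.7, -0.1]
force: [-5.1, 1.8, -2.6]
grip_width: 0.0005
time_s: 8.25
tool_pos: [0.4626, -0.1784, 0.053]
tool_rot: [179.9, -20.1, -0.5]
force: [0.1, 0.3, 0.1]
grip_width: 0.0001
{'x': 0.5992, 'y': -0.0472, 'yaw': -3.7669, 'w': 0.3076, 'area': 3681}
L 0.5164 0.0955
R 0.4984 -0.1779
```

View pics/t5.png

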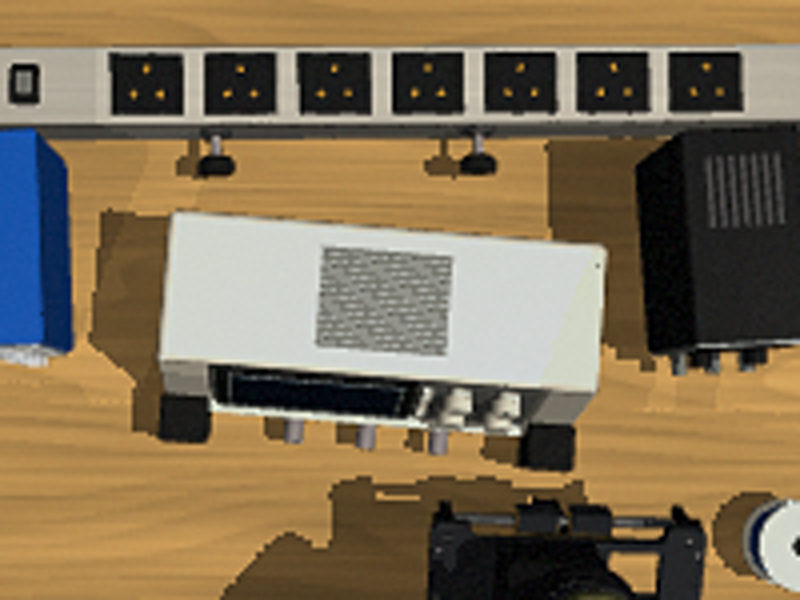

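```bash
python3 -m creep '[{"tx":0.0150,"ty":0,"tz":0.0065,"rx":0,"ry":0,"rz":0},{"tx":0.0047,"ty":0,"tz":0.0018,"rx":0,"ry":1,"rz":0},{"tx":0.0047,"ty":0,"tz":0.0018,"rx":0,"ry":1,"rz":0},{"tx":0.0046,"ty":0,"tz":0.0019,"rx":0,"ry":1,"rz":0},{"tx":0.0046,"ty":0,"tz":0.0019,"rx":0,"ry":1,"rz":0},{"tx":0.0046,"ty":0,"tz":0.002,"rx":0,"ry":1,"rz":0}]'
python3 -m creep '[{"tx":0.0045,"ty":0,"tz":0.0021,"rx":0,"ry":1,"rz":0},{"tx":0.0045,"ty":0,"tz":0.0022,"rx":0,"ry":1,"rz":0},{"tx":0.0044,"ty":0,"tz":0.0023,"rx":0,"ry":1,"rz":0},{"tx":0.0044,"ty":0,"tz":0.0023,"rx":0,"ry":0,"rz":0}]'
python3 -c "
from h import *
show('pics/t6.png')"
```

```text
time_s: 9.05
tool_pos: [0.5005, -0.173, 0.0493]
tool_rot: [-180.0, -24.7, -0.0]
force: [-7.0, -3.8, -0.2]
grip_width: 0.0004
time_s: 9.55
tool_pos: [0.5199, -0.1724, 0.0486]
tool_rot: [-179.9, -27.6, -0.1]
force: [-5.5, -2.3, -2.1]
grip_width: 0.0001
{'x': 0.6226, 'y': -0.0374, 'yaw': 2.5678, 'w': 0.3049, 'area': 3578}
L 0.5246 0.0953
R 0.5369 -0.1784
```

View pics/t6.png

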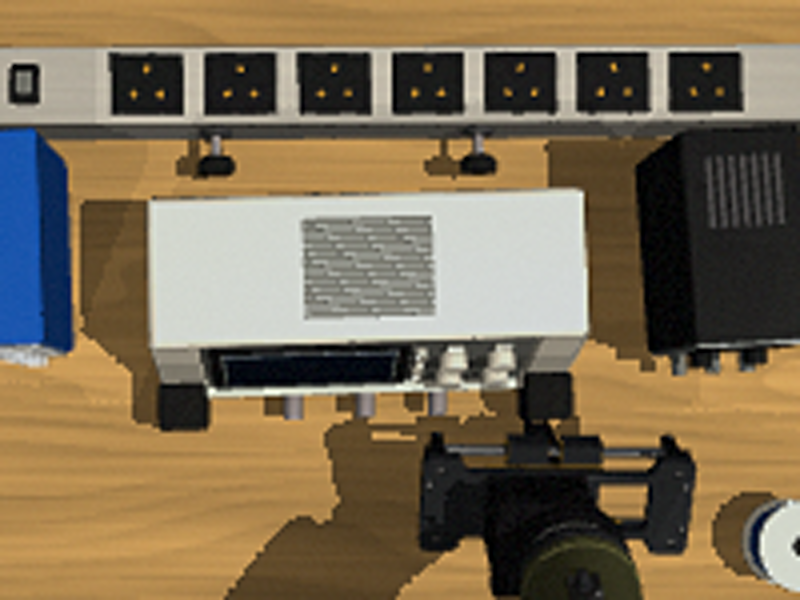

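```bash
python3 -m creep '[{"tx":0.0035,"ty":0,"tz":0.0019,"rx":0,"ry":0,"rz":0},{"tx":0.0035,"ty":0,"tz":0.0019,"rx":0,"ry":0,"rz":0}]'
python3 -m creep '[{"tx":-0.03,"ty":0,"tz":-0.016,"rx":0,"ry":0,"rz":0},{"tx":-0.009,"ty":-0.055,"tz":-0.0047,"rx":0,"ry":0,"rz":0},{"tx":0,"ty":-0.056,"tz":0,"rx":0,"ry":0,"rz":0},{"tx":0,"ty":-0.056,"tz":0,"rx":0,"ry":0,"rz":0},{"tx":0,"ty":-0.056,"tz":0,"rx":0,"ry":0,"rz":0},{"tx":0,"ty":-0.048,"tz":0,"rx":0,"ry":0,"rz":0},{"tx":0,"ty":0,"tz":0,"rx":0,"ry":0,"rz":0}]'
python3 -c "
from h import *
show()"
```

```text
time_s: 9.85
tool_pos: [0.5285, -0.1724, 0.0489]
tool_rot: [-179.9, -27.6, -0.0]
force: [-5.2, -2.8, -1.9]
grip_width: 0.0005
time_s: 10.72
tool_pos: [0.4878, 0.0733, 0.0508]
tool_rot: [179.9, -27.7, 0.5]
force: [-0.0, -1.0, 0.3]
grip_width: 0.0002
{'x': 0.6282, 'y': -0.0346, 'yaw': 4.1002, 'w': 0.3049, 'area': 3599}
L 0.5267 0.0954
R 0.5463 -0.1779
```

```bash
python3 -m creep '[{"tx":0,"ty":-0.024,"tz":0,"rx":0,"ry":0,"rz":0},{"tx":0.0133,"ty":0,"tz":0.007,"rx":0,"ry":0,"rz":0},{"tx":0.0044,"ty":0,"tz":0.0023,"rx":0,"ry":0,"rz":0},{"tx":0.0044,"ty":0,"tz":0.0023,"rx":0,"ry":0,"rz":0},{"tx":0.0044,"ty":0,"tz":0.0023,"rx":0,"ry":0,"rz":0},{"tx":0.0044,"ty":0,"tz":0.0023,"rx":0,"ry":0,"rz":0}]'
python3 -c "
from h import *
show('pics/t7.png');print(env.get_obs()['qpos'])"
```

```text
time_s: 11.52
tool_pos: [0.5201, 0.0929, 0.0483]
tool_rot: [179.9, -27.4, 0.1]
force: [-9.9, 4.3, 6.1]
grip_width: 0.0005
{'x': 0.6337, 'y': -0.0373, 'yaw': 2.1743, 'w': 0.3051, 'area': 3411}
L 0.5366 0.0961
R 0.547 -0.1777
[  46.4176136     6.76085915  -65.37369599  131.95494558   38.26002359
   23.11828942 -139.96388056]
```

View pics/t7.png

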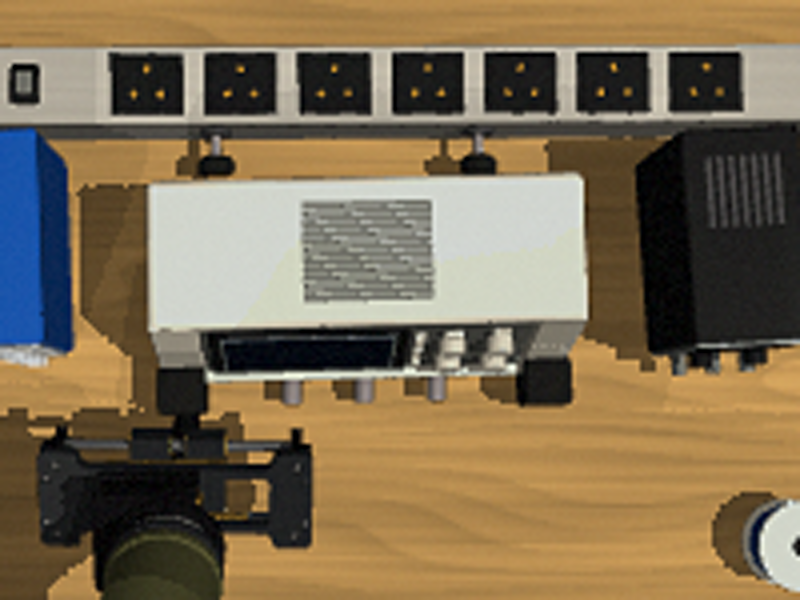

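```bash
python3 -m creep '[{"tx":0.0035,"ty":0,"tz":0.0019,"rx":0,"ry":0,"rz":0},{"tx":0.0035,"ty":0,"tz":0.0019,"rx":0,"ry":0,"rz":0},{"tx":0.0026,"ty":0,"tz":0.0014,"rx":0,"ry":0,"rz":0}]'
python3 -c "
from h import *
show('pics/t8.png');print(env.get_obs()['qpos'])"
```

```text
time_s: 11.95
tool_pos: [0.5309, 0.0935, 0.0482]
tool_rot: [179.9, -27.4, 0.1]
force: [-9.9, 4.4, 3.8]
grip_width: 0.0007
{'x': 0.6403, 'y': -0.0386, 'yaw': 0.2927, 'w': 0.3026, 'area': 3370}
L 0.5476 0.098
R 0.549 -0.176
[  44.54190947    8.7825853   -63.69028117  130.7107773    41.36233339
   24.01569517 -142.05122836]
```

View pics/t8.png

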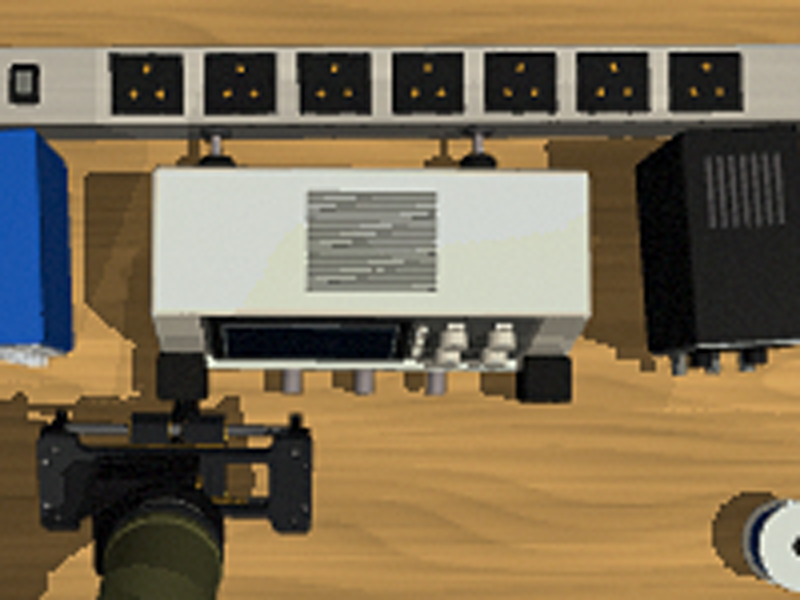

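```bash
python3 -m creep '[{"tx":-0.0177,"ty":0,"tz":-0.0094,"rx":0,"ry":0,"rz":0},{"tx":0,"ty":0.055,"tz":0,"rx":0,"ry":0,"rz":0},{"tx":0,"ty":0.055,"tz":0,"rx":0,"ry":0,"rz":0},{"tx":0,"ty":0.055,"tz":0,"rx":0,"ry":0,"rz":0},{"tx":0,"ty":0.055,"tz":0,"rx":0,"ry":0,"rz":0},{"tx":0,"ty":0.052,"tz":0,"rx":0,"ry":0,"rz":0},{"tx":0,"ty":0,"tz":0,"rx":0,"ry":0,"rz":0}]'
python3 -c "
from h import *
show();print(env.get_obs()['qpos'])"
```

```text
time_s: 12.88
tool_pos: [0.5126, -0.1502, 0.0489]
tool_rot: [-179.9, -27.2, -0.6]
force: [0.5, -0.5, -0.1]
grip_width: 0.0005
{'x': 0.6405, 'y': -0.04, 'yaw': 0.4083, 'w': 0.3054, 'area': 3573}
L 0.5475 0.0964
R 0.5495 -0.1776
[ 85.21185776  10.05505697 -68.1240944  130.57921717   1.59099511
  19.79885709 -72.12278383]
```

```bash
python3 -m creep '[{"tx":0,"ty":0.027,"tz":0,"rx":0,"ry":0,"rz":0},{"tx":0.0115,"ty":0,"tz":0.0061,"rx":0,"ry":0,"rz":0},{"tx":0.0018,"ty":0,"tz":0.0009,"rx":0,"ry":0,"rz":0},{"tx":0.0018,"ty":0,"tz":0.0009,"rx":0,"ry":0,"rz":0},{"tx":0.0018,"ty":0,"tz":0.0009,"rx":0,"ry":0,"rz":0},{"tx":0.0018,"ty":0,"tz":0.0009,"rx":0,"ry":0,"rz":0}]'
python3 -c "
from h import *
show()"
python3 -m creep '[{"tx":0.0009,"ty":0,"tz":0.0005,"rx":0,"ry":0,"rz":0}]'
python3 -m creep '[{"tx":0.0009,"ty":0,"tz":0.0005,"rx":0,"ry":0,"rz":0}]'
```

```text
time_s: 13.68
tool_pos: [0.5334, -0.1705, 0.0483]
tool_rot: [-179.9, -27.0, 0.1]
force: [-8.8, 1.1, 7.3]
grip_width: 0.001
{'x': 0.6405, 'y': -0.04, 'yaw': 0.4083, 'w': 0.3054, 'area': 3581}
L 0.5475 0.0964
R 0.5495 -0.1776
time_s: 13.85
tool_pos: [0.5335, -0.1706, 0.0477]
tool_rot: [-179.9, -26.9, 0.1]
force: [-9.7, 1.5, 7.1]
grip_width: 0.0003
time_s: 13.98
tool_pos: [0.534, -0.1708, 0.0473]
tool_rot: [-179.9, -26.9, 0.1]
force: [-10.1, 0.0, 6.8]
grip_width: 0.0003
```

```bash
for i in 1 2 3; do python3 -m creep '[{"tx":0.0009,"ty":0,"tz":0.0005,"rx":0,"ry":0,"rz":0}]' | egrep "pos|force"; done; python3 -c "
from h import *
show()"
```

```text
tool_pos: [0.5351, -0.1711, 0.0474]
force: [-10.8, -0.8, 7.7]
tool_pos: [0.5361, -0.1714, 0.0473]
force: [-9.8, -0.4, 7.2]
tool_pos: [0.5371, -0.1716, 0.0473]
force: [-10.0, -0.9, 8.0]
{'x': 0.642, 'y': -0.04, 'yaw': 1.7753, 'w': 0.3054, 'area': 3479}
L 0.5458 0.0941
R 0.5543 -0.1798
```

```bash
for i in 1 2 3; do python3 -m creep '[{"tx":0.0009,"ty":0,"tz":0.0005,"rx":0,"ry":0,"rz":0}]' | egrep "pos|force"; done
```

```text
tool_pos: [0.538, -0.1718, 0.0473]
force: [-11.6, -0.7, 7.7]
tool_pos: [0.5391, -0.172, 0.0473]
force: [-10.1, -1.8, 7.6]
tool_pos: [0.5401, -0.1722, 0.0473]
force: [-10.8, -2.0, 8.2]
```

```bash
for i in 1 2; do python3 -m creep '[{"tx":0.0009,"ty":0,"tz":0.0005,"rx":0,"ry":0,"rz":0}]' | egrep "pos|force"; done;  python3 -c "
from h import *
show('pics/t9.png')"
```

```text
tool_pos: [0.5411, -0.1724, 0.0473]
force: [-11.8, -2.2, 7.8]
tool_pos: [0.5422, -0.1725, 0.0473]
force: [-10.7, -1.9, 8.2]
{'x': 0.6453, 'y': -0.0385, 'yaw': 1.8878, 'w': 0.3027, 'area': 3532}
L 0.5489 0.0954
R 0.5579 -0.1785
```

View pics/t9.png

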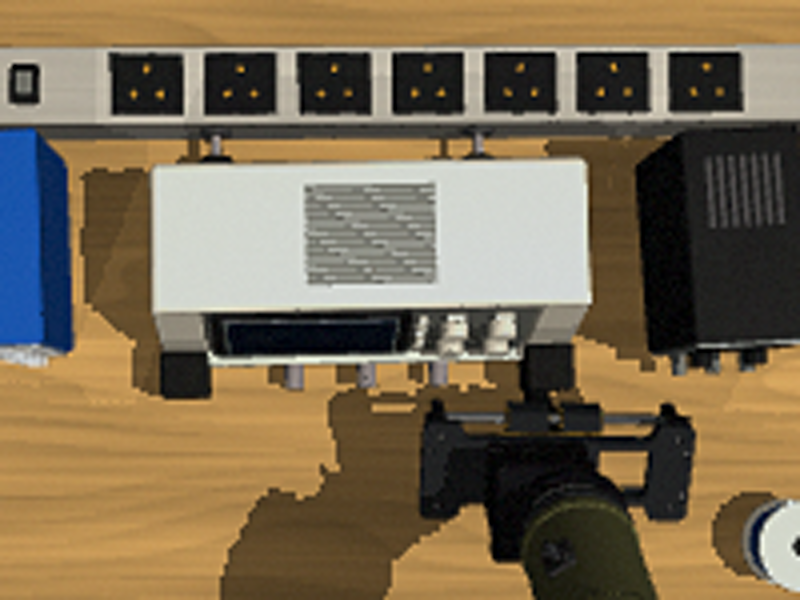

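```bash
for i in 1 2 3; do python3 -m creep '[{"tx":0.0009,"ty":0,"tz":0.0005,"rx":0,"ry":0,"rz":0}]' | egrep "pos|force"; done
```

```text
tool_pos: [0.5431, -0.1726, 0.0472]
force: [-10.6, -2.5, 4.8]
tool_pos: [0.5441, -0.1727, 0.0471]
force: [-10.3, -3.8, 6.9]
tool_pos: [0.5452, -0.1728, 0.0472]
force: [-10.0, -3.3, 6.7]
```

```bash
for i in 1 2; do python3 -m creep '[{"tx":0.0009,"ty":0,"tz":0.0005,"rx":0,"ry":0,"rz":0}]' | egrep "pos|force"; done
```

```text
tool_pos: [0.5462, -0.1729, 0.0472]
force: [-11.0, -3.2, 6.6]
tool_pos: [0.5473, -0.173, 0.0472]
force: [-10.7, -3.3, 7.4]
```

```bash
python3 -m creep '[{"tx":0.0009,"ty":0,"tz":0.0005,"rx":0,"ry":0,"rz":0}]' | egrep "pos|force"; python3 -m creep '[{"tx":0.0005,"ty":0,"tz":0.0002,"rx":0,"ry":0,"rz":0}]' | egrep "pos|force"; python3 -c "
from h import *
show('pics/t10.png');print(env.get_obs()['qpos'])"
```

```text
tool_pos: [0.5481, -0.1731, 0.047]
force: [-14.3, -4.2, 10.7]
tool_pos: [0.5483, -0.1731, 0.0469]
force: [-15.2, -3.1, 11.8]
{'x': 0.6487, 'y': -0.0372, 'yaw': 3.0573, 'w': 0.3055, 'area': 3535}
L 0.5496 0.0947
R 0.5642 -0.1789
[ 74.54806881  15.42597941 -57.61547783 125.11868565  10.43390762
  21.30819247 -78.11359329]
```

```bash
python3 -m creep '[{"tx":-0.0088,"ty":0,"tz":-0.0047,"rx":0,"ry":0,"rz":0},{"tx":-0.0177,"ty":0,"tz":-0.0094,"rx":0,"ry":0,"rz":0},{"tx":0,"ty":-0.045,"tz":0,"rx":0,"ry":0,"rz":0},{"tx":0,"ty":-0.045,"tz":0,"rx":0,"ry":0,"rz":0},{"tx":0,"ty":-0.045,"tz":0,"rx":0,"ry":0,"rz":0},{"tx":0,"ty":-0.045,"tz":0,"rx":0,"ry":0,"rz":0},{"tx":0,"ty":-0.045,"tz":0,"rx":0,"ry":0,"rz":0},{"tx":0,"ty":-0.045,"tz":0,"rx":0,"ry":0,"rz":0},{"tx":0,"ty":0,"tz":0,"rx":0,"ry":0,"rz":0}]'
python3 -c "
from h import *
show('pics/t11.png');print(env.get_obs()['qpos'])"
```

```text
time_s: 17.12
tool_pos: [0.5213, 0.1044, 0.0501]
tool_rot: [-179.8, -27.3, 0.6]
force: [0.0, -0.6, -0.6]
grip_width: 0.0004
{'x': 0.6488, 'y': -0.0372, 'yaw': 3.1053, 'w': 0.3055, 'area': 3441}
L 0.5495 0.0947
R 0.5643 -0.1789
[  40.84429939    6.04722102  -60.6498067   131.63170142   36.05872624
   23.0786029  -138.72730285]
```

View pics/t11.png

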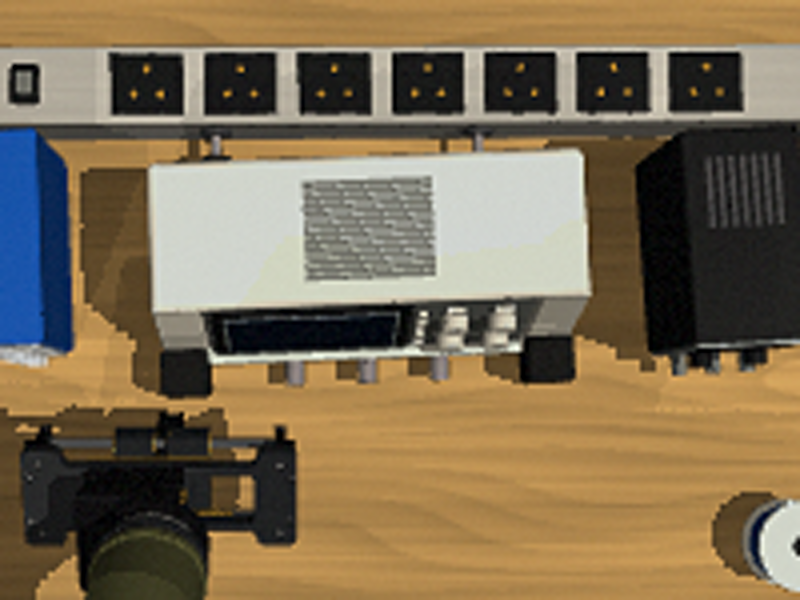

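```bash
python3 -m creep '[{"tx":0.0088,"ty":0.006,"tz":0.0047,"rx":0,"ry":0,"rz":0},{"tx":0.0018,"ty":0,"tz":0.0009,"rx":0,"ry":0,"rz":0},{"tx":0.0018,"ty":0,"tz":0.0009,"rx":0,"ry":0,"rz":0}]' | egrep "pos|force"; for i in 1 2 3; do python3 -m creep '[{"tx":0.0009,"ty":0,"tz":0.0005,"rx":0,"ry":0,"rz":0}]' | egrep "pos|force"; done
```

```text
tool_pos: [0.5339, 0.0905, 0.0479]
force: [-11.8, -0.3, 10.1]
tool_pos: [0.5346, 0.0907, 0.0478]
force: [-10.6, -0.8, 9.1]
tool_pos: [0.5356, 0.091, 0.0478]
force: [-12.2, 1.7, 8.1]
tool_pos: [0.5365, 0.0914, 0.0477]
force: [-12.8, 1.7, 8.7]
```

```bash
for i in 1 2; do python3 -m creep '[{"tx":0.0009,"ty":0,"tz":0.0005,"rx":0,"ry":0,"rz":0}]' | egrep "pos|force"; done; python3 -c "
from h import *
show()"
```

```text
tool_pos: [0.5375, 0.0917, 0.0477]
force: [-12.2, 2.7, 8.6]
tool_pos: [0.5386, 0.092, 0.0477]
force: [-12.1, 2.9, 8.4]
{'x': 0.6511, 'y': -0.0385, 'yaw': 1.8851, 'w': 0.3028, 'area': 3334}
L 0.5546 0.0954
R 0.5636 -0.1784
```

```bash
for i in 1 2; do python3 -m creep '[{"tx":0.0009,"ty":0,"tz":0.0005,"rx":0,"ry":0,"rz":0}]' | egrep "pos|force"; done
```

```text
tool_pos: [0.5394, 0.0922, 0.0476]
force: [-11.7, 3.6, 8.4]
tool_pos: [0.5405, 0.0925, 0.0476]
force: [-12.9, 3.3, 9.3]
```

```bash
python3 -m creep '[{"tx":0.0005,"ty":0,"tz":0.0002,"rx":0,"ry":0,"rz":0}]' | egrep "pos|force"; python3 -c "
from h import *
show('pics/t12.png')"
```

```text
tool_pos: [0.5407, 0.0926, 0.0475]
force: [-14.9, 3.5, 11.3]
{'x': 0.6523, 'y': -0.0384, 'yaw': 1.0216, 'w': 0.3029, 'area': 3399}
L 0.5579 0.0969
R 0.5628 -0.1771
```

View pics/t12.png

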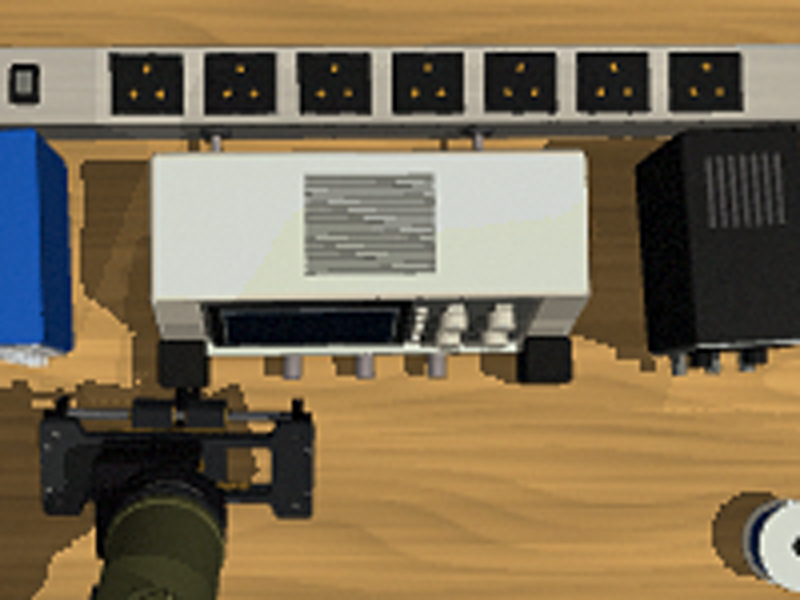

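```bash
python3 -m creep '[{"tx":0.0004,"ty":0,"tz":0.0002,"rx":0,"ry":0,"rz":0}]' | egrep "pos|rot|force"
```

```text
tool_pos: [0.5409, 0.0926, 0.0474]
tool_rot: [-180.0, -27.0, 0.0]
force: [-15.6, 3.2, 9.9]
```

```bash
python3 -m creep '[{"tx":-0.0088,"ty":0,"tz":-0.0047,"rx":0,"ry":0,"rz":0},{"tx":-0.02,"ty":0,"tz":-0.0106,"rx":0,"ry":0,"rz":0},{"tx":-0.02,"ty":0,"tz":-0.0106,"rx":0,"ry":0,"rz":0},{"tx":0,"ty":0,"tz":0,"rx":0,"ry":0,"rz":0}]'
python3 - <<'E'
from h import *
show()
c=env.read_camera("top"); g=cv2.cvtColor(c["pixels"],cv2.COLOR_RGB2GRAY).astype(float)
def edge(x0,z,ys,h):
    P=[]
    for y in ys:
        u,v=proj(c,[[x0,y,z]])[0]; u=int(round(u)); v0=int(round(v)); w=np.arange(v0-h,v0+h+1)
        d=abs(g[w+1,u]-g[w-1,u]); d[d<d.max()*.4]=0; P.append(ray(c,(u,(w*d).sum()/d.sum()),z))
    P=np.array(P); 
    for _ in range(3):
        q=np.polyfit(P[:,1],P[:,0],1); r=P[:,0]-np.polyval(q,P[:,1]); P=P[abs(r)<max(2*r.std(),5e-4)]
    return -np.degrees(np.arctan(q[0])),np.polyval(q,-.03),r.std(),len(P)
ys=np.arange(-.37,.33,.003)
for n,x,z,s in (("rail back",.8165,.07,ys),("scope back",.722,.15,np.arange(-.18,.105,.003)),("scope frontTop",.617,.15,np.arange(-.18,.105,.003))): print(n,edge(x,z,s,4))
E
```

```text
time_s: 19.27
tool_pos: [0.4876, 0.0902, 0.0495]
tool_rot: [179.9, -27.2, -0.1]
force: [-0.4, -0.4, 0.1]
grip_width: 0.0006
{'x': 0.6523, 'y': -0.0384, 'yaw': 1.0216, 'w': 0.3029, 'area': 3568}
L 0.5579 0.0969
R 0.5628 -0.1771
rail back (np.float64(0.9599264587237164), np.float64(0.8127007021872547), np.float64(0.0018630740676123764), 215)
scope back (np.float64(0.5182041188415104), np.float64(0.7261776333063087), np.float64(0.0013274772889113478), 88)
scope frontTop (np.float64(1.465834810866879), np.float64(0.6195314196346913), np.float64(0.0007545763723224237), 90)
```

```bash
python3 -m creep '[{"tx":0,"ty":0.044,"tz":0,"rx":0,"ry":0,"rz":0},{"tx":0,"ty":0.044,"tz":0,"rx":0,"ry":0,"rz":0},{"tx":0,"ty":0.044,"tz":0,"rx":0,"ry":0,"rz":0},{"tx":0,"ty":0.044,"tz":0,"rx":0,"ry":0,"rz":0},{"tx":0,"ty":0.044,"tz":0,"rx":0,"ry":0,"rz":0},{"tx":0,"ty":0.044,"tz":0,"rx":0,"ry":0,"rz":0},{"tx":0,"ty":0,"tz":0,"rx":0,"ry":0,"rz":0},{"tx":0.018,"ty":0,"tz":0.0095,"rx":0,"ry":0,"rz":0},{"tx":0.018,"ty":0,"tz":0.0095,"rx":0,"ry":0,"rz":0},{"tx":0,"ty":0,"tz":0,"rx":0,"ry":0,"rz":0}]'; python3 -c "
from h import *
show()"
```

```text
time_s: 20.62
tool_pos: [0.5307, -0.1616, 0.0482]
tool_rot: [-179.9, -27.1, 0.2]
force: [-0.2, -0.2, 0.1]
grip_width: 0.0004
{'x': 0.6523, 'y': -0.0384, 'yaw': 1.0216, 'w': 0.3029, 'area': 3596}
L 0.5579 0.0969
R 0.5628 -0.1771
```

```bash
python3 -m creep '[{"tx":0,"ty":0.013,"tz":0,"rx":0,"ry":0,"rz":0},{"tx":0.0053,"ty":0,"tz":0.0028,"rx":0,"ry":0,"rz":0},{"tx":0.0044,"ty":0,"tz":0.0023,"rx":0,"ry":0,"rz":0}]' | egrep "pos|force"; for i in 1 2 3; do python3 -m creep '[{"tx":0.0009,"ty":0,"tz":0.0005,"rx":0,"ry":0,"rz":0}]' | egrep "pos|rot|force"; done
```

```text
tool_pos: [0.5401, -0.1751, 0.0481]
force: [0.6, -0.4, 0.2]
tool_pos: [0.5416, -0.1748, 0.0483]
tool_rot: [-179.9, -27.1, 0.2]
force: [-0.2, 0.1, -0.1]
tool_pos: [0.5421, -0.1749, 0.0481]
tool_rot: [-179.9, -27.1, 0.1]
force: [-0.2, 0.4, -0.7]
tool_pos: [0.5432, -0.1752, 0.0481]
tool_rot: [-179.9, -27.1, 0.1]
force: [-0.7, 0.3, -0.7]
```

```bash
for i in 1 2 3; do python3 -m creep '[{"tx":0.0009,"ty":0,"tz":0.0005,"rx":0,"ry":0,"rz":0}]' | egrep "pos|force"; done
```

```text
tool_pos: [0.5442, -0.1753, 0.0481]
force: [0.5, -0.3, 0.4]
tool_pos: [0.5453, -0.1754, 0.0481]
force: [0.6, 0.3, -1.1]
tool_pos: [0.5463, -0.1754, 0.048]
force: [0.1, -0.9, -0.7]
```

```bash
for i in 1 2; do python3 -m creep '[{"tx":0.0005,"ty":0,"tz":0.0002,"rx":0,"ry":0,"rz":0}]' | egrep "pos|force"; done
```

```text
tool_pos: [0.5468, -0.1754, 0.0481]
force: [-0.5, -0.2, 0.3]
tool_pos: [0.5471, -0.1754, 0.048]
force: [-2.5, 0.3, 0.5]
```

```bash
python3 -m creep '[{"tx":-0.0088,"ty":0,"tz":-0.0047,"rx":0,"ry":0,"rz":0},{"tx":-0.02,"ty":0,"tz":-0.0106,"rx":0,"ry":0,"rz":0},{"tx":-0.02,"ty":0,"tz":-0.0106,"rx":0,"ry":0,"rz":0},{"tx":0,"ty":0,"tz":0,"rx":0,"ry":0,"rz":0},{"tx":0,"ty":0,"tz":0,"rx":0,"ry":0,"rz":0}]'
python3 -c "
from h import *
show('pics/t13.png')
cv2.imwrite('pics/t13f.png',cv2.resize(env.read_camera('top')['pixels'][:,:,::-1],None,fx=1.5,fy=1.5,interpolation=cv2.INTER_CUBIC))
cv2.imwrite('pics/s13.png',cv2.resize(env.read_camera('scene')['pixels'][100:300,120:400,::-1],None,fx=2.8,fy=2.8,interpolation=cv2.INTER_CUBIC))"
```

```text
time_s: 22.68
tool_pos: [0.4927, -0.1759, 0.0495]
tool_rot: [-180.0, -27.1, 0.1]
force: [0.1, 1.3, -0.7]
grip_width: 0.0002
{'x': 0.6523, 'y': -0.0384, 'yaw': 1.0216, 'w': 0.3029, 'area': 3583}
L 0.5579 0.0969
R 0.5628 -0.1771
```

View pics/t13f.png

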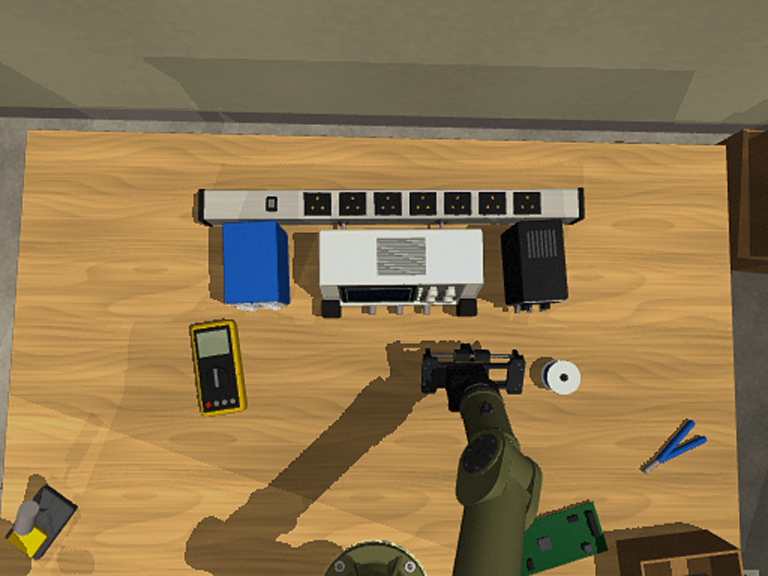

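View pics/s13.png

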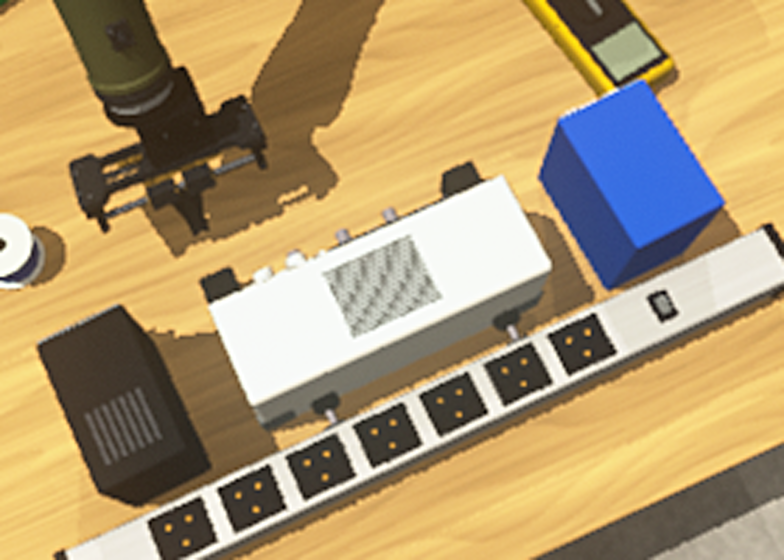

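The scope sits square against both buffers, which show at (325,402) and (510,318) in the scene crop. The bystanders are at their original pixels and the arm is clear, so I'm handing the job in.

```bash
python3 -c "
from cell import env
print(env.sign_off())"
```

```text
the job is handed in; nothing more can be done
None
```

I walked the scope back to the buffers with alternating pushes low on the right and left boots, keeping the fingers closed and the tool tilted. I handed the job in at about 22.8 s of the 61 s allowed; the hand-in reports no verdict.

**Contact:** I felt for both buffers in 0.5–1 mm steps.
- **Right:** the push force rose from about 10.7 N to 15.2 N, and I stopped there. After the left push I touched the right boot again, and it was still where I had left it.
- **Left:** the push force rose from about 12–13 N to 15.6 N with almost no further travel. I did not touch it again afterwards, so this contact rests on that rise alone.

**Final camera checks:**
- **Squareness:** the scope's yaw reads about 1.0° and the rail's about 1.0–1.3°, so it should be square to within roughly 0.3°.
- **Offset:** its middle is about 13 mm to the right of the rail's middle, against a limit of 30 mm.
- **Surroundings:** the bystanders show no visible shift, the scope stands flat, and the gripper is about 55 mm clear of it.

**Disagreements:**
- A separate edge fit gave scope yaws of 0.5° and 1.5° (rail 0.96°). It was too noisy to confirm better than about 0.5°, and the limit is 0.86°.
- The finger positions at the two contacts implied about 1.5° of yaw, slightly more than the camera showed.

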